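# Open the spares tote on the radio desk

### The job

Open the larger of the two clip-lid boxes on the radio desk: first flip the sprung clips on both ends of its lid outwards until they stay open, then lift the lid off by its handle and lay it gently, flat and right way up, in the middle of the green desk mat. Do not drop the lid, leave the clips open, and leave the smaller case where it is.

Things in the scene. Friction and masses are not known exactly. Their poses are not given: they have to be found in the camera images.
- tote: The larger box: open grey plastic tote, fixed, 180 (its x) by 120 (its y) by 80 mm high, walls 4 mm. Origin: centre of its underside, z up. A black bale clip at the middle of each 120 mm end (+x, -x) is hinged at x = +-100, z = 62 mm. Each clip's lip (z 87 to 91 mm, reaching in to x = +-84 mm) locks the lid, whose top is at z = 86 mm. Opened clips reach out to x = +-165 mm.
- clip_near_top (a point): Middle of the top edge of the shut clip at the tote's -x end (nearer the robot), at x = -100, z = 126 mm on the tote; it stays there when the clip opens. The clip is an upright black tab 36 mm wide (along the tote's y) and 8 mm thick that stands 40 mm above the lid's top. Push its upper part outwards, away from the tote's middle: about 3 N at 40 mm above the hinge.
- clip_far_top (a point): The same point for the clip at the tote's +x end (farther from the robot), at x = +100, z = 126 mm on the tote; the clip is alike.
- clip_near (a joint): Angle in rad of the -x end's clip: 0 shut (upright, hooked over the lid), growing as it swings outwards. An over-centre spring pulls it shut below 0.6 rad, and beyond that throws it open to 1.9 rad, lying outwards and a little down, where it stays.
- clip_far (a joint): Angle in rad of the +x end's clip, same values and spring as clip_near.
- lid: The tote's loose grey lid, 0.13 to 0.25 kg: plate 184 by 124 mm, its top 12 mm above the origin, over a plug 166 by 106 by 6 mm that sits in the tote's mouth with 3 mm play. Origin: centre of the plug's underside, z up; starts 74 mm above the tote's origin, same axes. Black bridge handle in the middle: a bar 60 mm long (x), 16 mm wide (y), 30 to 46 mm above the origin, on two end posts.
- mat: Dark green desk mat, fixed, 260 (its x) by 200 (its y) by 2 mm thick, empty. Origin: centre of its underside.
- case: Bystander: the smaller grey case of the same make, loose, 0.9 kg, 120 by 85 mm and 55 mm high (clips to 78 mm), with a small round knob on its lid and clips on its ends. Stays shut and where it is. Origin: centre of its underside.
Not all that is in view belongs to the job. What is shaped like the lid but blue or turquoise is not meant.

How it is judged:
On the way, in this order (a step that is already met when the one before it is completed fails the run):
1. both clips are flipped open while the lid still lies on the tote (value of joint each of clip_near, clip_far above 1.3 rad and z of lid in the frame of tote between 0.068 and 0.08 m and horizontal distance between lid and tote below 0.015 m), for 0.2 s.
2. the lid is lifted clear of the tote (z of lid in the frame of tote above 0.1 m), for 0.1 s.
At the end, for the whole second after the job is handed in: The lid lies flat (within 0.1 rad), right way up and at rest on the green mat, its centre within 40 mm of the mat's centre, and both clips are open beyond 1.3 rad (value of joint each of clip_near, clip_far above 1.3 rad and horizontal distance between lid and mat below 0.04 m and z of lid in the frame of mat below 0.008 m and angle between lid's own z axis and vertical below 0.1 rad and linear speed of lid below 0.02 m/s); the robot touches nothing.
It fails at once if the lid is dropped (it falls free of the fingers faster than 0.6 m/s) (linear speed of lid above 0.6 m/s and contact force between the fingers and lid below 0.05 N).
It fails at once if the smaller case is moved by more than 30 mm (distance of case from where it was at the start of the episode above 0.03 m).
It also fails if it takes over 54 s, if anything falls off the work surface, if the arm or the gripper's body presses on something with over 40 N, if the wrist force passes 120 N, or if a joint passes its speed limit or range.

### The arm

A 6-joint arm with a two-finger parallel gripper is mounted at the origin on the work surface. World frame = base frame: x ahead of the robot, y to its left, z up, the work surface at z = 0. Lengths are in m, angles in rad, forces in N, time in s.
With the tool pointing down it reaches from about 0.3 to 0.85 m from the base axis. Payload 4.2 kg.
Tool frame: the origin (TCP) lies at the very end of the fingers, on their centre line; the grasp point (between the pads) lies 19 mm behind it (ctrl.hold_point_z is the distance from the TCP to the grasp point, in m); y points along the fingers, z is the direction in which the jaws open and shut, and the axes are right-handed (so a half turn about y gives the same grasp; the last joint's range is limited). The gripper opens to 91 mm and grips with 3 to 60 N. Pads are 32 mm wide; open, the fingers measure 118 mm over their backs; the gripper's body (76 mm by 178 mm) begins 60 mm behind the grasp point.
Start: joints at [1.25, 0.32, 1.565, -0, 1.257, -0.02], TCP at [0.17, 0.549, 0.214] pointing down, gripper open.
Joint ranges: [-3.11, 3.11], [-0.84, 2.01], [0.21, 2.61], [-1.34, 4.49], [0.05, 2.63], [-2.56, 2.56]. Speed limits (rad/s): [2.57, 2.57, 3.14, 3.14, 3.14, 3.14].

### API

Orientations are given as a unit quaternion [w, x, y, z].
In Python, from workcell import ctrl gives the robot as it stands. The module is installed in compiled form; this text tells all that it offers.
- The arm moves only by the tool carry_out, never from a script. Its arguments are lists of equal length, an entry for each row: "delta_pos": the shift along the tool's x, y, z in m, a list of three; "twist": the turn, a rotation vector about the tool's x, y, z in degrees, a list of three; "fingers": the finger opening in m, from 0 to 0.0912. A call has 1 to 10 rows; each row is the pose to reach, as a shift and turn from the pose measured when the call began, along the tool's axes at that moment; what a row does not reach only later rows make up. A row lasts 1/8 s, in which the tool goes at most 62.5 mm and 10.7 degrees, less where a joint would pass 70% of its speed; a pose out of reach is approached as far as the arm can. A call with a gripper value outside its range is refused whole. The fingers move at their own pace and stop on an object; the grip force is fixed at half the most. Time passes only in rows, so rows that repeat a pose let the fingers close. It gives the time, the measured TCP pose, the force and the opening at its end, in the units of the state.
- ctrl.get_state(): the state, without advancing time (a new reading comes with each control period).
- ctrl.read_camera(name): name is "scene" or "side" or "wrist"; returns a dict with "color" (384x512x3 uint8, red, green, blue), "z_map" (384x512 float32, m along the optical axis (not along the pixel's ray), 0 where there is no reading), "K" (3x3 intrinsics, pixels), "view" (4x4, takes a point from world to camera coordinates). Camera axes: x right, y down, z forward; pixel columns grow to the right and rows downward; lengths in m; the calibration is good to about 2 mm. A picture is of the moment at which its call begins.
- ctrl.close_job(): hands the job in, once; it reports no verdict.
The state is a dict: "time_s": time; "qpos": joint angles; "qvel": joint speeds; "effort": joint torques, N m; "tool_pos": TCP position; "eef_rot": TCP orientation; "force": force on the tool from outside, world axes, zero at the start; "moment": the same for the moment, N m; "width": finger opening in m.
Only numpy, scipy, OpenCV 4.12 (cv2) and the standard library are available. Lean on these libraries where they do the work, as an engineer would, in place of code of your own. Each camera call takes 0.05 s, during which the arm holds its last target. There are 200 camera calls.

## Working session

There is one attempt and no reset: what is moved stays moved. The work goes in short steps, Python scripts to look and compute and a tool call to move; the robot and the scene stay as the last step left them, time stands still between calls to the robot, and variables do not carry over. Pictures are saved under pics/ and viewed, about 8 in all and at most 12, crops included, and the job is handed in when it is done.

Besides the shell and the picture viewer there is one more tool, called after "Emit:" in YAML: its name, and indented under it one key for each argument. carry_out: Moves the arm, as the interface text tells. Its arguments: {"type":"object","properties":{"delta_pos":{"type":"array"},"twist":{"type":"array"},"fingers":{"type":"array"}},"required":["delta_pos","twist","fingers"]}

```bash
mkdir -p pics; cat > h.py <<'E'
import numpy as np, cv2
from workcell import ctrl
from scipy.spatial.transform import Rotation as R
def cam(n,save=None):
    d=ctrl.read_camera(n)
    if save: cv2.imwrite('pics/'+save,cv2.cvtColor(d['color'],cv2.COLOR_RGB2BGR))
    return d
def cloud(d):
    z=d['z_map'];K=d['K'];v,u=np.mgrid[:z.shape[0],:z.shape[1]]
    P=np.stack([(u-K[0,2])/K[0,0]*z,(v-K[1,2])/K[1,1]*z,z],-1)
    T=np.linalg.inv(d['view']); W=P@T[:3,:3].T+T[:3,3]; W[z==0]=np.nan
    return W
def tool():
    s=ctrl.get_state();q=s['eef_rot'];return np.array(s['tool_pos']),R.from_quat([q[1],q[2],q[3],q[0]]),s
def delta(p):
    t,r,s=tool();return np.round(r.inv().apply(np.array(p)-t),4)
E
python3 - <<'E'
from h import *
a=cam('scene','s0.png');b=cam('side','d0.png')
i=np.hstack([a['color'],b['color']]);cv2.imwrite('pics/both.png',cv2.cvtColor(cv2.resize(i,(800,300)),cv2.COLOR_RGB2BGR))
np.savez('sc.npz',W=cloud(a),c=a['color'],W2=cloud(b),c2=b['color'])
t,r,s=tool();print(t,r.as_matrix().round(3),s['time_s'],s['width'],ctrl.hold_point_z)
for d in(a,b):print(np.linalg.inv(d['view'])[:3].round(3))
E
```

```text
[0.17022878 0.54876564 0.21321411] [[ 0.955 -0.001  0.296]
 [-0.296 -0.001  0.955]
 [-0.    -1.    -0.002]] 0.1 0.09129911655019135 0.0188
[[ 0.533  0.527 -0.662  1.36 ]
 [ 0.846 -0.315  0.43  -0.478]
 [ 0.018 -0.789 -0.614  0.9  ]]
[[ 0.817 -0.301  0.492 -0.315]
 [-0.577 -0.409  0.707 -1.045]
 [-0.011 -0.862 -0.508  0.908]]
```

View pics/s0.png

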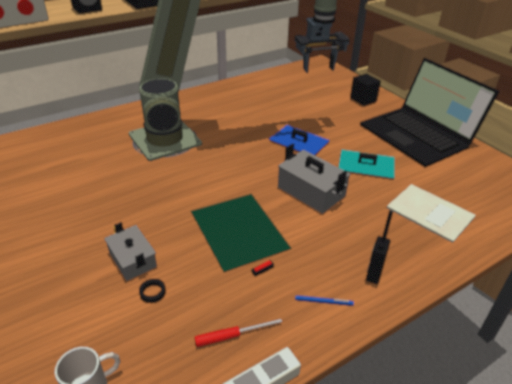

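View pics/d0.png

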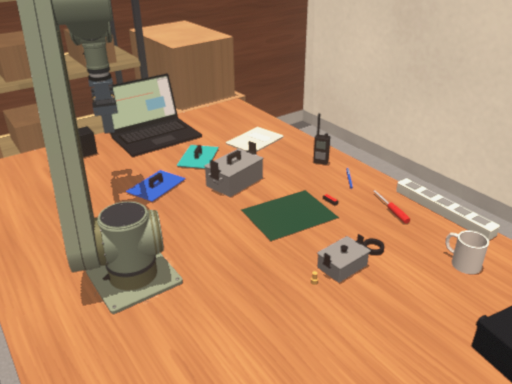

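The scene picture shows these things that could be confused:
- Large tote with bridge handle, at (313,180) in scene and (235,172) in side. **This is the one I want.**
- Smaller case with a round knob, at (131,250).
- Blue lid at (299,138) and turquoise lid at (367,163), both decoys.
- The mat is at (240,231).

Next I measure the tote and mat, and take one close crop.

```bash
cat > m.py <<'E'
from h import *
f=np.load('sc.npz')
hsv=lambda c:cv2.cvtColor(c,cv2.COLOR_RGB2HSV)
def rect(P):
    (c,s,a)=cv2.minAreaRect((P[:,:2]*1000).astype(np.float32)); return np.round(c,1),np.round(s,1),round(a,2)
for W,c,roi,mr in((f['W'],f['c'],(270,355,140,215),(185,295,190,275)),(f['W2'],f['c2'],(200,270,135,200),(235,345,185,240))):
    h=hsv(c).astype(int)
    u0,u1,v0,v1=roi; w=W[v0:v1,u0:u1].reshape(-1,3); hh=h[v0:v1,u0:u1].reshape(-1,3)
    top=(abs(w[:,2]-.086)<.004)&(hh[:,1]<60); print('lid top',top.sum(),rect(w[top]),w[top].mean(0))
    k=(hh[:,2]<70)&(w[:,2]>.105)&(w[:,2]<.14);P=w[k]
    n,l=cv2.connectedComponents(np.where((h[v0:v1,u0:u1,2]<70)&(W[v0:v1,u0:u1,2]>.1)&(W[v0:v1,u0:u1,2]<.14),255,0).astype(np.uint8))
    for i in range(1,n):
        q=W[v0:v1,u0:u1][l==i]
        if len(q)>8:print(' dark',len(q),q.mean(0).round(3),q.min(0).round(3),q.max(0).round(3))
    u0,u1,v0,v1=mr;w=W[v0:v1,u0:u1].reshape(-1,3); hh=h[v0:v1,u0:u1].reshape(-1,3)
    g=(hh[:,0]>55)&(hh[:,0]<90)&(hh[:,1]>90)&(abs(w[:,2])<.02);print('mat',g.sum(),rect(w[g]),w[g].mean(0))
cv2.imwrite('pics/crop.png',cv2.cvtColor(np.hstack([cv2.resize(f['c'][130:220,260:380],(400,300),interpolation=2),cv2.resize(f['c2'][120:210,170:290],(400,300),interpolation=2)]),cv2.COLOR_RGB2BGR))
E
python3 m.py
```

```text
lid top 1153 (array([520.9, 275.2]), array([201.4, 125.6]), 14.11) [0.52341148 0.26649839 0.08525425]
 dark 50 [0.423 0.249 0.112] [0.415 0.236 0.1  ] [0.428 0.268 0.128]
 dark 102 [0.521 0.272 0.113] [0.489 0.262 0.1  ] [0.546 0.284 0.123]
 dark 60 [0.617 0.295 0.113] [0.612 0.282 0.1  ] [0.622 0.314 0.127]
mat 4100 (array([549. ,  -8.2]), array([194.5, 254. ]), 83.65) [ 0.55688668 -0.01229702  0.00110725]
lid top 552 (array([509.6, 269.9]), array([199. , 126.3]), 14.06) [0.51374554 0.25907598 0.08463348]
 dark 26 [0.61  0.292 0.112] [0.602 0.277 0.1  ] [0.616 0.305 0.127]
 dark 43 [0.511 0.267 0.112] [0.486 0.257 0.101] [0.543 0.279 0.12 ]
 dark 45 [0.415 0.243 0.112] [0.408 0.228 0.1  ] [0.422 0.264 0.127]
mat 399 (array([565.3, -49. ]), array([115.7, 172. ]), 79.85) [ 5.54537479e-01 -6.19472490e-02 -7.03752740e-05]
```

View pics/crop.png

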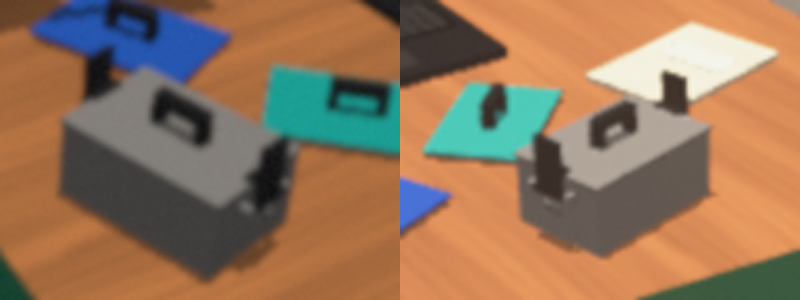

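The crop confirms the grey box with the bridge handle and both upright clips. Its centre is at about (0.516, 0.270) with yaw 14°. The clips are 0.20 m apart and the lid is 0.085 m high, which matches the sizes given. The mat centre is at about (0.549, -0.008). I now move above the inner side of the near clip, turning -31° about tool y and closing the fingers.

Emit:
carry_out:
  delta_pos:
    - [0.05,0,-0.028]
    - [0.1,0,-0.056]
    - [0.15,0,-0.084]
    - [0.2,0,-0.112]
    - [0.25,0,-0.14]
    - [0.3,0,-0.168]
    - [0.355,0,-0.199]
    - [0.355,0,-0.199]
    - [0.355,0,-0.199]
  twist:
    - [0,-5,0]
    - [0,-10,0]
    - [0,-15,0]
    - [0,-20,0]
    - [0,-25,0]
    - [0,-31,0]
    - [0,-31,0]
    - [0,-31,0]
    - [0,-31,0]
  fingers: [0,0,0,0,0,0,0,0,0]

```text
time_s: 1.23
tool_pos: [0.4499, 0.2535, 0.2131]
eef_rot: [-0.702, 0.702, 0.084, -0.085]
force: [-0.1, 0.2, -0.5]
width: 0.004
```

```bash
cat > w.py <<'E'
from h import *
import sys
d=cam('wrist',sys.argv[1]);W=cloud(d);h=cv2.cvtColor(d['color'],cv2.COLOR_RGB2HSV)
t,r,s=tool();print(t,r.as_matrix().round(3).tolist(),s['time_s'],s['width'],np.round(s['force'],1))
m=np.where((h[...,2]<70)&(W[...,2]>.1)&(W[...,2]<.135),255,0).astype(np.uint8)
n,l,st,_=cv2.connectedComponentsWithStats(m)
for i in range(1,n):
    q=W[l==i]
    if len(q)>60:print('dark',len(q),st[i,:4],q.mean(0).round(4),q.min(0).round(3),q.max(0).round(3))
top=(abs(W[...,2]-.086)<.004)&(h[...,1]<60)
if top.sum()>100:print('lid',cv2.minAreaRect((W[top][:,:2]*1000).astype(np.float32)))
E
python3 w.py w1.png
```

```text
[0.44950737 0.25403847 0.21321535] [[0.971, -0.002, -0.238], [0.238, -0.001, 0.971], [-0.002, -1.0, -0.001]] 1.275 0.0011951973214334797 [ 0.2 -0.5 -0. ]
dark 607 [235 153  45  16] [0.4183 0.2493 0.1237] [0.41  0.233 0.101] [0.427 0.267 0.129]
dark 235 [249 236   7  34] [0.4965 0.2646 0.1174] [0.487 0.26  0.1  ] [0.511 0.27  0.122]
lid ((510.6261901855469, 272.5540771484375), (172.19326782226562, 122.9795150756836), 13.811463356018066)
```

View pics/w1.png

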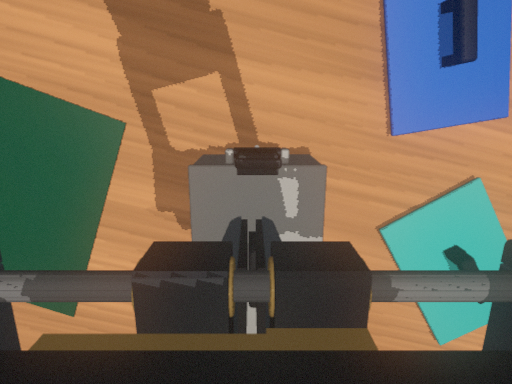

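The wrist view shows the near clip at (258,160), lined up with the closed fingers at u≈258. It measures (0.418, 0.249) with its top at about 0.126, as predicted. I now go down and push it outwards.

Emit:
carry_out:
  delta_pos:
    - [0,0.05,0]
    - [0,0.095,0]
    - [0,0.108,0]
    - [0,0.108,0]
    - [-0.015,0.108,0]
    - [-0.028,0.108,0]
    - [-0.041,0.108,0]
    - [-0.054,0.108,0]
    - [-0.066,0.108,0]
    - [-0.066,0.108,0]
  twist:
    - [0,0,0]
    - [0,0,0]
    - [0,0,0]
    - [0,0,0]
    - [0,0,0]
    - [0,0,0]
    - [0,0,0]
    - [0,0,0]
    - [0,0,0]
    - [0,0,0]
  fingers: [0,0,0,0,0,0,0,0,0,0]

```text
time_s: 2.52
tool_pos: [0.384, 0.2377, 0.1053]
eef_rot: [-0.701, 0.703, 0.084, -0.086]
force: [-0.6, -0.1, 0.2]
width: 0.0003
```

Emit:
carry_out:
  delta_pos:
    - [0,-0.03,0]
    - [0,-0.06,0]
    - [0.06,-0.06,0]
    - [0.12,-0.06,0]
    - [0.18,-0.06,0]
    - [0.202,-0.06,0]
    - [0.202,-0.06,0]
  twist:
    - [0,0,0]
    - [0,0,0]
    - [0,0,0]
    - [0,0,0]
    - [0,0,0]
    - [0,0,0]
    - [0,0,0]
  fingers: [0,0,0,0,0,0,0]

```text
time_s: 3.4
tool_pos: [0.5816, 0.2861, 0.1635]
eef_rot: [-0.701, 0.703, 0.084, -0.086]
force: [-0.1, 0.3, -0.3]
width: 0.0008
```

```bash
python3 - <<'E'
from h import *
a=cam('scene');b=cam('side')
cv2.imwrite('pics/c2.png',cv2.cvtColor(np.hstack([cv2.resize(a['color'][110:230,250:410],(400,300),interpolation=2),cv2.resize(b['color'][100:220,150:310],(400,300),interpolation=2)]),cv2.COLOR_RGB2BGR))
t,r,s=tool();print(t,s['force'],s['time_s']);d=t[:2]-[.516,.270];a=np.radians(14);print(d@[np.cos(a),np.sin(a)],d@[-np.sin(a),np.cos(a)])
E
```

```text
[0.57952911 0.28575948 0.16418308] [-0.34991157 -0.64386918 -0.3348947 ] 3.5
0.06545458843827873 -7.772688248999207e-05
```

View pics/c2.png

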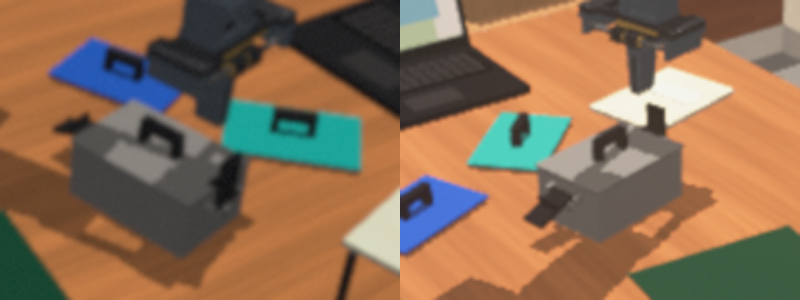

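The near clip has flipped and stays open at (70,125) left and (552,205) right. The far clip is still shut, and the fingers are on its inner side. I now do the same there.

Emit:
carry_out:
  delta_pos:
    - [0,0.04,0]
    - [0,0.059,0]
    - [0,0.059,0]
    - [0.015,0.059,0]
    - [0.028,0.059,0]
    - [0.041,0.059,0]
    - [0.054,0.059,0]
    - [0.067,0.059,0]
    - [0.067,0.059,0]
  twist:
    - [0,0,0]
    - [0,0,0]
    - [0,0,0]
    - [0,0,0]
    - [0,0,0]
    - [0,0,0]
    - [0,0,0]
    - [0,0,0]
    - [0,0,0]
  fingers: [0,0,0,0,0,0,0,0,0]

```text
time_s: 4.62
tool_pos: [0.6456, 0.3019, 0.1047]
eef_rot: [-0.701, 0.703, 0.084, -0.086]
force: [-0.6, -0.4, 0.3]
width: 0.0002
```

Emit:
carry_out:
  delta_pos:
    - [0,-0.04,0]
    - [0,-0.08,0]
    - [-0.05,-0.1,0]
    - [-0.1,-0.1,0]
    - [-0.132,-0.1,0]
    - [-0.132,-0.1,0]
    - [-0.132,-0.1,0]
  twist:
    - [0,0,0]
    - [0,0,0]
    - [0,0,0]
    - [0,0,0]
    - [0,0,0]
    - [0,0,0]
    - [0,0,0]
  fingers: [0,0.06,0.06,0.06,0.06,0.06,0.06]

```text
time_s: 5.5
tool_pos: [0.5184, 0.2708, 0.2055]
eef_rot: [-0.701, 0.703, 0.084, -0.086]
force: [1.0, 1.1, 0.0]
width: 0.0574
```

```bash
python3 - <<'E'
from h import *
a=cam('scene');b=cam('side')
cv2.imwrite('pics/c3.png',cv2.cvtColor(np.hstack([cv2.resize(a['color'][110:230,250:410],(400,300),interpolation=2),cv2.resize(b['color'][100:220,150:310],(400,300),interpolation=2)]),cv2.COLOR_RGB2BGR))
d=t=tool()[0][:2]-[.516,.270];a=np.radians(14);print(d@[np.cos(a),np.sin(a)],d@[-np.sin(a),np.cos(a)])
E
python3 w.py w3.png
```

```text
0.00279795128604976 0.00017504850611398167
[0.51863124 0.2708108  0.20484747] [[0.971, -0.003, -0.238], [0.238, -0.002, 0.971], [-0.004, -1.0, -0.001]] 5.65 0.059978129198391586 [-0.2  1.4 -0.7]
dark 1488 [248 159  20  77] [0.5137 0.2735 0.1198] [0.486 0.26  0.103] [0.546 0.288 0.122]
lid ((509.2991027832031, 272.5377197265625), (168.60244750976562, 123.20673370361328), 13.772343635559082)
```

View pics/c3.png

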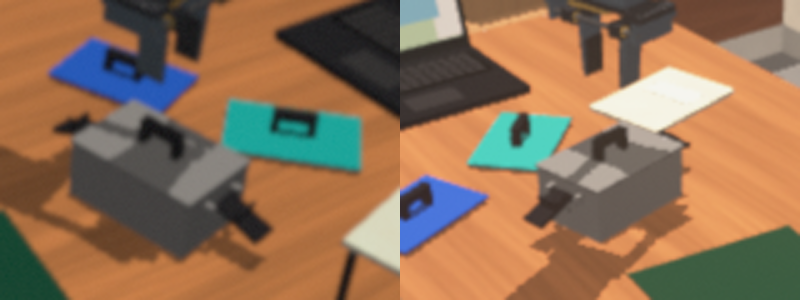

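View pics/w3.png

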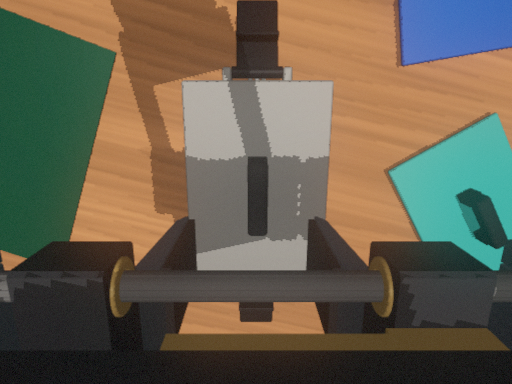

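Both clips are open: the far one at (245,218) left, the near one at (70,125). In the wrist view the handle at (258,195) sits between the fingers. I go down to z≈0.094, so the grasp point is at bar height 0.113, and close.

Emit:
carry_out:
  delta_pos:
    - [-0.003,0.04,0.002]
    - [-0.003,0.08,0.002]
    - [-0.003,0.111,0.002]
    - [-0.003,0.111,0.002]
    - [-0.003,0.111,0.002]
    - [-0.003,0.111,0.002]
    - [-0.003,0.111,0.002]
    - [-0.003,0.111,0.002]
    - [-0.003,0.111,0.002]
  twist:
    - [0,0,0]
    - [0,0,0]
    - [0,0,0]
    - [0,0,0]
    - [0,0,0]
    - [0,0,0]
    - [0,0,0]
    - [0,0,0]
    - [0,0,0]
  fingers: [0.06,0.06,0.06,0.06,0,0,0,0,0]

```text
time_s: 6.78
tool_pos: [0.5151, 0.2723, 0.0944]
eef_rot: [-0.702, 0.702, 0.084, -0.086]
force: [-0.7, 1.6, 2.1]
width: 0.016
```

Width is 16 mm, so the bar is held. I lift gently.

Emit:
carry_out:
  delta_pos:
    - [0,-0.005,0]
    - [0,-0.012,0]
    - [0,-0.025,0]
    - [0,-0.04,0]
    - [0,-0.055,0]
    - [0,-0.07,0]
    - [0,-0.085,0]
    - [0,-0.1,0]
    - [0,-0.1,0]
  twist:
    - [0,0,0]
    - [0,0,0]
    - [0,0,0]
    - [0,0,0]
    - [0,0,0]
    - [0,0,0]
    - [0,0,0]
    - [0,0,0]
    - [0,0,0]
  fingers: [0,0,0,0,0,0,0,0,0]

```text
time_s: 7.9
tool_pos: [0.5161, 0.2728, 0.196]
eef_rot: [0.702, -0.702, -0.085, 0.085]
force: [0.5, -0.2, -1.5]
width: 0.0156
```

```bash
python3 - <<'E'
from h import *
a=cam('scene','s4.png');W=cloud(a);h=cv2.cvtColor(a['color'],cv2.COLOR_RGB2HSV)
g=(h[...,0]>55)&(h[...,0]<90)&(h[...,1]>90)&(abs(W[...,2])<.015)&(W[...,1]<.13)
g[:,:185]=0;g[:,300:]=0
print(g.sum(),cv2.minAreaRect((W[g][:,:2]*1000).astype(np.float32)))
t,r,s=tool();print(t,s['force'],s['width'],delta([.549,-.008,t[2]]))
top=(abs(W[...,2]-.186)<.012)&(h[...,1]<60)&(h[...,2]>70);P=W[top];A=np.c_[P[:,:2],np.ones(len(P))];print(len(P),np.linalg.lstsq(A,P[:,2],rcond=None)[0],P.mean(0))
E
```

```text
4100 ((548.1774291992188, -7.840797424316406), (191.94862365722656, 252.44790649414062), 83.07670593261719)
[0.5154562  0.27245444 0.19490111] [ 0.33041967 -0.47125306 -2.88113272] 0.01562615699478529 [-3.420e-02  1.000e-04 -2.804e-01]
2017 [-0.00185817 -0.00033705  0.18758197] [0.43875149 0.42082979 0.18662485]
```

View pics/s4.png

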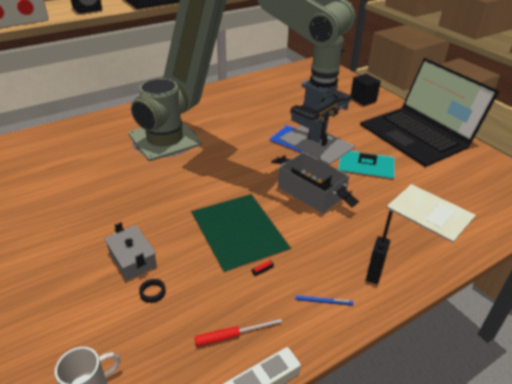

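The lid is held level above the open tote, at pixel (320,145). Both clips are still open, and the second mat reading agrees with the first at (0.548, -0.008). I carry the lid over the mat and turn +20° about tool y to line up with it.

Emit:
carry_out:
  delta_pos:
    - [-0.003,0,-0.02]
    - [-0.008,0,-0.06]
    - [-0.013,0,-0.1]
    - [-0.018,0,-0.145]
    - [-0.023,0,-0.19]
    - [-0.028,0,-0.23]
    - [-0.032,0,-0.262]
    - [-0.035,0,-0.281]
    - [-0.035,0,-0.281]
    - [-0.035,0,-0.281]
  twist:
    - [0,0,0]
    - [0,0,0]
    - [0,4,0]
    - [0,8,0]
    - [0,12,0]
    - [0,16,0]
    - [0,20,0]
    - [0,20,0]
    - [0,20,0]
    - [0,20,0]
  fingers: [0,0,0,0,0,0,0,0,0,0]

```text
time_s: 9.2
tool_pos: [0.548, -0.0082, 0.1948]
eef_rot: [-0.706, 0.706, -0.039, 0.037]
force: [0.5, -0.4, -2.0]
width: 0.0156
```

Emit:
carry_out:
  delta_pos:
    - [0,0.03,0]
    - [0,0.06,0]
    - [0,0.09,0]
    - [0,0.12,0]
    - [0,0.145,0]
    - [0,0.158,0]
    - [0,0.162,0]
    - [0,0.164,0]
    - [0,0.164,0]
  twist:
    - [0,0,0]
    - [0,0,0]
    - [0,0,0]
    - [0,0,0]
    - [0,0,0]
    - [0,0,0]
    - [0,0,0]
    - [0,0,0]
    - [0,0,0]
  fingers: [0,0,0,0,0,0,0,0,0]

```text
time_s: 10.32
tool_pos: [0.5483, -0.0081, 0.0315]
eef_rot: [-0.706, 0.706, -0.038, 0.038]
force: [-0.2, 0.2, -2.1]
width: 0.0159
```

```bash
python3 - <<'E'
from h import *
a=cam('side');b=cam('scene')
cv2.imwrite('pics/c5.png',cv2.cvtColor(np.hstack([cv2.resize(b['color'][170:290,170:330],(400,300),interpolation=2),cv2.resize(a['color'][140:260,210:370],(400,300),interpolation=2)]),cv2.COLOR_RGB2BGR))
t,r,s=tool();print(t,r.as_matrix().round(3).tolist(),s['force'],s['width'],s['time_s'])
W=cloud(a);h=cv2.cvtColor(a['color'],cv2.COLOR_RGB2HSV)
m=(h[...,1]<60)&(h[...,2]>70)&(abs(W[...,2]-.022)<.012)&(abs(W[...,0]-.55)<.15)&(abs(W[...,1])<.15);P=W[m];print(len(P),np.median(P,0),np.linalg.lstsq(np.c_[P[:,:2],np.ones(len(P))],P[:,2],rcond=None)[0])
E
```

```text
[ 0.54817263 -0.00817151  0.03154023] [[0.994, -0.001, 0.108], [-0.108, -0.0, 0.994], [-0.001, -1.0, -0.0]] [ 0.23482152  0.31886344 -2.89990065] 0.016106442850955274 10.425
989 [ 0.52473705 -0.02530221  0.02091354] [0.00140274 0.00145081 0.0202707 ]
```

View pics/c5.png

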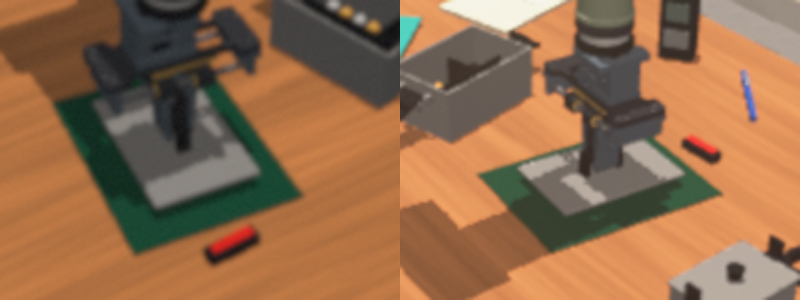

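The lid hovers level and centred over the mat at (180,160) left. Its top is at about 0.021 and it rests at 0.014. I lower the last few millimetres slowly.

Emit:
carry_out:
  delta_pos:
    - [0,0.003,0]
    - [0,0.005,0]
    - [0,0.007,0]
    - [0,0.0085,0]
    - [0,0.0085,0]
    - [0,0.0085,0]
  twist:
    - [0,0,0]
    - [0,0,0]
    - [0,0,0]
    - [0,0,0]
    - [0,0,0]
    - [0,0,0]
  fingers: [0,0,0,0,0,0]

```text
time_s: 11.18
tool_pos: [0.5482, -0.0082, 0.0231]
eef_rot: [-0.706, 0.706, -0.038, 0.038]
force: [-0.5, 0.2, -1.8]
width: 0.016
```

Emit:
carry_out:
  delta_pos:
    - [0,0.001,0]
    - [0,0.002,0]
    - [0,0.002,0]
    - [0,0.002,0]
  twist:
    - [0,0,0]
    - [0,0,0]
    - [0,0,0]
    - [0,0,0]
  fingers: [0,0,0,0]

```text
time_s: 11.68
tool_pos: [0.5484, -0.0082, 0.0224]
eef_rot: [-0.706, 0.706, -0.038, 0.038]
force: [-3.1, 0.3, 6.7]
width: 0.016
```

Force has swung to +6.7 N, so the lid is down on the mat. I release, then go straight up.

Emit:
carry_out:
  delta_pos:
    - [0,0,0]
    - [0,0,0]
    - [0,0,0]
    - [0,0,0]
    - [0,-0.03,0]
    - [0,-0.08,0]
    - [0,-0.14,0]
    - [0,-0.18,0]
    - [0,-0.18,0]
  twist:
    - [0,0,0]
    - [0,0,0]
    - [0,0,0]
    - [0,0,0]
    - [0,0,0]
    - [0,0,0]
    - [0,0,0]
    - [0,0,0]
    - [0,0,0]
  fingers: [0.05,0.05,0.05,0.05,0.05,0.05,0.05,0.05,0.05]

```text
time_s: 12.8
tool_pos: [0.5505, -0.0082, 0.206]
eef_rot: [0.706, -0.706, 0.035, -0.041]
force: [-0.2, 0.1, -0.4]
width: 0.0495
```

```bash
python3 - <<'E'
from h import *
b=cam('scene','s6.png')
W=cloud(b);h=cv2.cvtColor(b['color'],cv2.COLOR_RGB2HSV)
m=(h[...,1]<60)&(h[...,2]>60)&(abs(W[...,2]-.014)<.008)&(abs(W[...,0]-.55)<.15)&(abs(W[...,1])<.13);P=W[m]
print(len(P),cv2.minAreaRect((P[:,:2]*1000).astype(np.float32)),np.linalg.lstsq(np.c_[P[:,:2],np.ones(len(P))],P[:,2],rcond=None)[0],np.median(P[:,2]))
t,r,s=tool();print(t,s['force'],s['time_s'])
E
```

```text
1853 ((549.5247802734375, -6.93310546875), (126.9959945678711, 188.865234375), 83.17960357666016) [-0.00082124  0.00225649  0.01344782] 0.012933679030473266
[ 0.54896118 -0.00821875  0.20354998] [ 0.32285184 -0.30899469 -0.71820346] 12.85
```

View pics/s6.png

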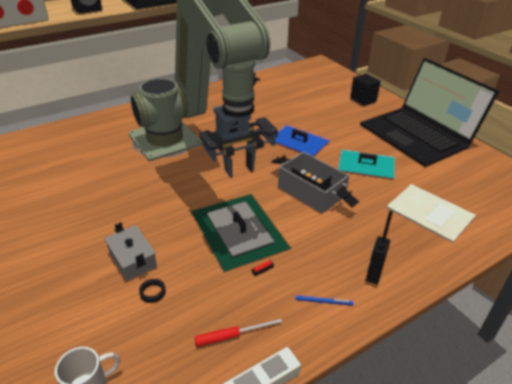

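The lid lies flat at (240,228), centred on the mat. Both clips are open at (278,160) and (348,198), the small case is still at (131,250), and the gripper is clear. I hand in.

```bash
python3 -c "from workcell import ctrl;print(ctrl.close_job())"
```

```text
the job is handed in; nothing more can be done
None
```

I flipped both clips on the larger tote open, lifted the lid off by its handle and laid it on the green mat, then handed the job in at about 13 s. The hand-in reported no verdict.

- **Lid:** in the last picture it lies flat (tilt about 0.002 rad), right way up, with its centre about 2 mm from the mat's centre. Its top measured 0.013 m, against the 0.014 m expected.
- **Clips and case:** both clips are visibly open, though I judged this by eye and did not measure their angles. The smaller case sits at the same pixel as at the start.
- **Gripper:** it was about 0.2 m above the table and touching nothing.
- **Checks that disagreed:** the side camera's mat mask caught only part of the mat, so I used the scene camera's reading. The scene and side positions for the tote differed by 5–10 mm, and the wrist view resolved that.

I viewed 9 pictures.

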